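Ram started battery cells home in a twin-tube carrier

ROBOT

A 6-joint arm with a two-finger parallel gripper is mounted at the origin on a cart in front of the work surface, level with it; the furniture and walls round the work are solid. World frame = base frame: x ahead of the robot, y to its left, z up, the work surface at z = 0. Lengths are in m, angles in rad, forces in N, time in s.
With the tool pointing down it reaches from about 0.3 to 0.875 m from the base axis. Payload 6.4 kg.
Tool frame: the origin (TCP) lies on the centre line of the jaws, within the pads' length; the fingertips stand 25 mm ahead of it and the grasp point (between the pads) lies 6 mm ahead of it (ctrl.tip_reach is the distance from the TCP to the fingertips, in m); z points along the fingers, y is the line along which they close (so a half turn about z gives the same grasp; the last joint's range is limited). The gripper opens to 85 mm and grips with 20 to 120 N. Pads are 22 mm wide; open, the fingers measure 114 mm over their backs; the gripper's body (76 mm by 85 mm) begins 54 mm behind the grasp point. The pads swing forward as they close: fully open they stand 13 mm farther back than shut.
Start: joints at [-1.528, 0.181, 1.607, -0, 1.354, -0.206], TCP at [0.142, -0.557, 0.256] pointing down, gripper open.
Joint ranges: [-2.99, 2.99], [-0.89, 2.07], [0.3, 2.58], [-1.14, 4.28], [0, 2.63], [-3.12, 3.12]. Speed limits (rad/s): [2.57, 2.57, 3.01, 3.14, 3.14, 3.14].

INTERFACE

Orientations are given as a unit quaternion [w, x, y, z].
In Python, from bench import ctrl gives the robot as it stands.
- The arm moves only by the tool servo_tool, never from a script. Its argument "motion" is a list that holds one entry, the list of rows, each a list of 5 numbers: the shift along the tool's x, y, z in cm, then the turn about the tool's z in degrees, then the closure, from -1 (fully open) to 1 (shut). In form: [[[dx, dy, dz, twist, claw], ...]]. A call has 1 to 5 rows; each row is the pose to reach, as a shift and turn from the pose commanded when the call began, along the tool's axes at that moment; what a row does not reach only later rows make up. A row lasts 1/10 s, in which the tool goes at most 50 mm and 8.59 degrees, less where a joint would pass 70% of its speed; a pose out of reach is approached as far as the arm can. A call with a gripper value outside its range is refused whole. The fingers move at their own pace and stop on an object; the grip force is fixed at half the most. Time passes only in rows, so rows that repeat a pose let the fingers close. It gives the time, the measured TCP pose, the force, the opening and the grip force at its end, in the units of the state.
- ctrl.get_obs(): the state, without advancing time (a new reading comes with each control period).
- ctrl.camera(name): name is "side" or "top"; returns a dict with "pixels" (384x512x3 uint8, red, green, blue), "depth" (384x512 float32, m along the optical axis (not along the pixel's ray), 0 where there is no reading), "fx", "fy", "cx", "cy" (pixels), "R" (3x3) and "t" (3): a world point X has camera coordinates R X + t. Camera axes: x right, y down, z forward; pixel columns grow to the right and rows downward; lengths in m; the calibration is good to about 2 mm. A picture is of the moment at which its call begins.
- ctrl.hand_in(): hands the job in; it is judged then, once.
The state is a dict: "time_s": time; "q": joint angles; "dq": joint speeds; "joint_efforts": joint torques, N m; "eef_pos": TCP position; "eef_rot": TCP orientation; "wrist_force": force on the tool from outside, world axes, zero at the start; "torque": the same for the moment, N m; "opening": opening from 0.0 (shut) to 1.0 (fully open); "grasp_force": force on a finger pad.
Only numpy, scipy, OpenCV 4.12 (cv2) and the standard library are available. Lean on these libraries where they do the work, as an engineer would, in place of code of your own. Each camera call takes 0.05 s, during which the arm holds its last target. There are 200 camera calls.

TASK

Each of the two upright black tubes on the stand holds two battery cells that were started by hand and are stuck part-way down. Take the push rod out of its leaning socket and, with the rod and not the gripper, ram the cells of each tube down until they butt together and bottom out on the hidden end contact, finishing with a firm, steady push of about 20 N (never 45 N or more, which dents a cell). Then stand the rod fully back in its socket; leave the other things on the table where they are.

Things in the scene. Friction and masses are not known exactly. Their poses are not given: they have to be found in the camera images.
- stand: Fixed loading stand: grey foot plate (124 x 176 mm, 8 mm thick) and back plate, two upright black cell tubes in front of it, and a short leaning rod socket at its right. Origin on the table midway between the tubes; z up, y along the row to its left, x to its back (away from the robot at yaw 0). Sliding one cell down takes 2 to 4 N, both together 4 to 7 N; they stay where they are left.
- rod_socket: Leaning black socket of the rod, fixed on the stand at (20, -96, 26) mm. Origin at the centre of the bore's floor; z runs up the bore and leans 0.40 rad from vertical to the stand's front; y is the stand's y. Bore 17 mm, flared to 24 mm over the last 10 mm; mouth at z = 60 mm. The nearest tube's axis is 74 mm to its left.
- push_rod: Push rod, 132 mm long, about 70 g: white nylon shank 14 mm across, then (with a 17 mm ferrule) a square wooden handle 18 x 18 mm from z = 72 to 132 mm. Origin at the centre of its lower, pushing end, z up the rod; the handle's flats face its x and y. It starts in the socket, end on the floor, leaning with it, touching the bore's front wall, x and y parallel to the socket's.
- tube_left_mouth (a point): Centre of the left black tube's mouth: stand frame (0, 22, 188) mm. The bore is 20.4 mm (side springs rub on the cells), flared to 32 mm over the last 14 mm. It ends in a sprung end contact that cannot be seen, set between z = 14 and 32 mm, differently in each tube; it gives 5 mm at 5 N/mm, then is hard. A stack that is home ends 26 to 49 mm below the mouth.
- tube_right_mouth (a point): Centre of the right black tube's mouth: stand frame (0, -22, 188) mm. Same size as the left tube (41 mm across over the flare); its hidden end contact is set on its own.
- cell_left_low: Battery cell, a plain green cylinder 18.4 mm across, 65 mm long, 45 g; origin at the centre of its lower end, z along it. The lower of the two in the left tube; it starts stuck with its lower end at stand z = 38 to 43 mm.
- cell_left_top: Battery cell, a plain green cylinder 18.4 mm across, 65 mm long, 45 g; origin at the centre of its lower end, z along it. The upper of the two in the left tube; it starts stuck with its lower end at stand z = 111 to 116 mm, its top 7 to 12 mm below the mouth, 3 to 13 mm of gap between the cells.
- cell_right_low: Battery cell, a plain green cylinder 18.4 mm across, 65 mm long, 45 g; origin at the centre of its lower end, z along it. The lower of the two in the right tube; it starts stuck with its lower end at stand z = 38 to 43 mm.
- cell_right_top: Battery cell, a plain green cylinder 18.4 mm across, 65 mm long, 45 g; origin at the centre of its lower end, z along it. The upper of the two in the right tube; it starts stuck with its lower end at stand z = 111 to 116 mm, its top 7 to 12 mm below the mouth, 3 to 13 mm of gap between the cells.
- solder_spool: Spool of solder wire, 55 mm across, 33 mm high, at the right front of the table; bystander.
- red_pliers: Red-handled pliers, 56 x 132 x 12 mm, lying at the far right front of the table; bystander.
- flux_bottle: White dropper bottle with a black tip, 35 mm across, 90 mm high, standing behind the stand; bystander.
- hex_key: Black hex key, 28 x 88 mm, lying at the left front of the table; bystander.
There are look-alikes about, which are no part of the job. Of the things that look like the push_rod, the larger one is meant.

How it is judged:
By the outcome, as a careful person would: the job done as asked, in the order asked, and still so for the second after the job is handed in, with the robot touching nothing.
It also fails if it takes over 53 s, if anything falls off the work surface, if the arm or the gripper's body presses on something with over 40 N, if the wrist force passes 120 N, or if a joint passes its speed limit or range.

## Working session

There is one attempt and no reset: what is moved stays moved. The work goes in short steps, Python scripts to look and compute and a tool call to move; the robot and the scene stay as the last step left them, time stands still between calls to the robot, and variables do not carry over. Pictures are saved under pics/ and viewed, at most 10 in all, crops included, and the job is handed in when it is done.

Besides the shell and the picture viewer there is one more tool, called after ">>>" in YAML: its name, and indented under it one key for each argument. servo_tool: Moves the arm, as the interface text tells. Its arguments: {"type":"object","properties":{"motion":{"type":"array"}},"required":["motion"]}

```bash
mkdir -p pics; python3 - <<'E'
from bench import ctrl
import cv2,numpy as np,pickle
for n in("side","top"):
    c=ctrl.camera(n); pickle.dump(c,open(n+'.pkl','wb'))
    cv2.imwrite(f'pics/{n}0.png',c['pixels'][:,:,::-1])
    print(n,c['fx'],c['fy'],c['cx'],c['cy'],np.round(c['R'],4).tolist(),c['t'])
o=ctrl.get_obs();print(o)
E
```

```text
side 421.18277953718746 421.18277953718746 251.8628058041747 189.65121084947305 [[-0.9947, -0.1013, -0.0178], [-0.0449, 0.583, -0.8112], [0.0925, -0.8061, -0.5845]] [0.55767484 0.10485711 0.9846916 ]
top 399.31397224060083 399.31397224060083 255.10402442888838 187.7511976614651 [[0.0168, -0.9996, 0.024], [-0.992, -0.0197, -0.125], [0.1255, -0.0217, -0.9919]] [0.01434699 0.56427303 1.21021879]
{'time_s': 0.1, 'q': array([-1.52833365e+00,  1.81463999e-01,  1.60790610e+00,  1.30290110e-05,
        1.35378030e+00, -2.06317301e-01]), 'dq': array([ 8.35782018e-05, -2.69902796e-03, -1.90112570e-03,  2.91049127e-04,
       -1.35890221e-04, -5.52122935e-04]), 'joint_efforts': array([ 2.70668079e-04, -4.45876050e+01, -3.52239347e+01, -3.25950414e-04,
        4.10405657e-03, -1.64377216e-06]), 'eef_pos': array([ 0.14156897, -0.55683561,  0.25547667]), 'eef_rot': array([-7.75737515e-04,  9.92273409e-01,  1.24068023e-01,  7.00786821e-05]), 'wrist_force': array([-0.16527105,  0.00633633, -1.10960721]), 'torque': array([ 0.06806455, -0.01073131, -0.02919045]), 'grasp_force': 0.0, 'opening': 0.9966624524405221}
```

View pics/side0.png

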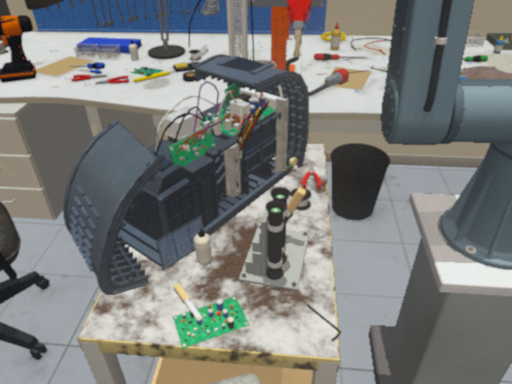

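View pics/top0.png

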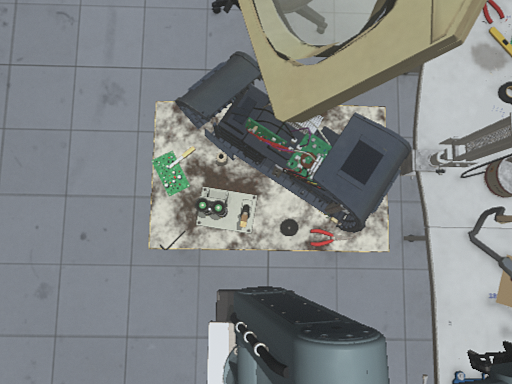

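Side view: the stand is at about (275,245), with a rod with a wooden handle leaning in it at (295,200) and two black tubes at (275,240). A similar rod lies on the green circuit board at (187,302). Top view: tube mouths are at (203,206) and (217,206), the stand's rod is at (244,216), and the look-alike is at (183,158). The one in the socket fits the description, since it is larger and leans in the stand. I'll confirm this with a crop and measure.

```bash
cat > h.py <<'E'
import numpy as np,pickle,cv2
def load(n): return pickle.load(open(n+'.pkl','rb'))
def pt(c,u,v,d):
    p=np.array([(u-c['cx'])/c['fx']*d,(v-c['cy'])/c['fy']*d,d]); return c['R'].T@(p-c['t'])
def plane(c,u,v,z):
    o=-c['R'].T@c['t']; r=c['R'].T@np.array([(u-c['cx'])/c['fx'],(v-c['cy'])/c['fy'],1]); return o+r*(z-o[2])/r[2]
def proj(c,X):
    p=c['R']@np.asarray(X)+c['t']; return np.array([c['cx']+c['fx']*p[0]/p[2],c['cy']+c['fy']*p[1]/p[2]])
def cloud(c):
    v,u=np.mgrid[0:384,0:512]; d=c['depth']
    p=np.stack([(u-c['cx'])/c['fx']*d,(v-c['cy'])/c['fy']*d,d],-1)-c['t']; return p@c['R']
E
python3 - <<'E'
from h import *
s,t=load('side'),load('top')
a=t['pixels'][140:240,145:275,::-1]; b=s['pixels'][175:345,165:335,::-1]
A=cv2.resize(a,None,fx=6,fy=6,interpolation=cv2.INTER_CUBIC)[:600,:]; cv2.imwrite('pics/tc.png',A)
cv2.imwrite('pics/sc.png',cv2.resize(b,(600,600),interpolation=cv2.INTER_CUBIC))
# plate: top view points at z ~8mm
P=cloud(t)
img=t['pixels'].astype(int); hsv=cv2.cvtColor(t['pixels'],cv2.COLOR_RGB2HSV)
m=(abs(P[...,2]-0.008)<0.004)&(hsv[...,1]<40)
m[:,:190]=0;m[:,265:]=0;m[:180]=0;m[240:]=0
print('plate px',m.sum(), cv2.minAreaRect(P[m][:,:2].astype(np.float32)*1000))
# green tops
for n,c,box in(('top',t,(190,190,235,225)),('side',s,(255,180,300,250))):
    h=cv2.cvtColor(c['pixels'],cv2.COLOR_RGB2HSV); g=cv2.inRange(h,(40,60,40),(90,255,255))
    M=np.zeros_like(g);M[box[1]:box[3],box[0]:box[2]]=g[box[1]:box[3],box[0]:box[2]]
    k,l,st,ce=cv2.connectedComponentsWithStats(M)
    C=cloud(c)
    for i in range(1,k):
        if st[i,4]>3: print(n,st[i],ce[i],np.median(C[l==i],0), plane(c,*ce[i],.179))
# high points top view
for lo,hi in((.183,.20),(.10,.18)):
    m=(P[...,2]>lo)&(P[...,2]<hi);m[:,:190]=0;m[:,265:]=0;m[:195]=0;m[235:]=0
    k,l,st,ce=cv2.connectedComponentsWithStats(m.astype(np.uint8))
    for i in range(1,k):
        if st[i,4]>4: print(lo,st[i],ce[i],P[l==i].mean(0),P[l==i].min(0),P[l==i].max(0))
E
```

```text
plate px 1414 ((497.4158935546875, 112.28350067138672), (187.18258666992188, 235.85885620117188), 0.9590791463851929)
top [199 202   7   7  33] [201.96969697 204.72727273] [0.4959146  0.17221474 0.17788014] [0.49610465 0.17224353 0.179     ]
top [214 204   8   8  36] [217.83333333 207.44444444] [0.48961422 0.12838624 0.17703368] [0.48947544 0.12877468 0.179     ]
side [275 194  10   5  26] [279.73076923 195.46153846] [0.48868725 0.122483   0.17690937] [0.48980344 0.12640967 0.179     ]
side [270 207  11   6  34] [275.23529412 209.11764706] [0.49620947 0.16712311 0.17704307] [0.49613129 0.16995744 0.179     ]
0.183 [195 197  15  15  98] [202.02040816 204.05102041] [0.49721938 0.17115048 0.18817763] [0.47807462 0.15188699 0.1831289 ] [0.51661199 0.19036919 0.19406328]
0.183 [211 200  15  15  86] [217.6744186  206.46511628] [0.4914792  0.12864998 0.18786702] [0.47110083 0.10867385 0.18308453] [0.50923042 0.14673353 0.19310374]
0.1 [200 196  27   9  68] [213.5        199.02941176] [0.5146586  0.14324314 0.15450658] [0.5051844  0.11037585 0.10865821] [0.5226576  0.18076021 0.16425622]
0.1 [198 200   9   9  45] [202.2        204.53333333] [0.4969518  0.17203945 0.17526962] [0.48726748 0.1610963  0.15391772] [0.50917691 0.18323371 0.17994366]
0.1 [214 202  10  10  57] [218.19298246 206.9122807 ] [0.49119302 0.12804187 0.17595141] [0.47970433 0.11482871 0.13588984] [0.50437949 0.13930641 0.17975658]
0.1 [205 206   7   6  17] [209.05882353 209.17647059] [0.48707727 0.15619165 0.13966334] [0.48144776 0.14960063 0.10099588] [0.49913111 0.16738518 0.1540322 ]
0.1 [240 214   8  13  79] [243.63291139 220.26582278] [0.45786712 0.05781113 0.13476399] [0.44107821 0.04832911 0.10050369] [0.47756271 0.06786773 0.15318357]
```

View pics/tc.png

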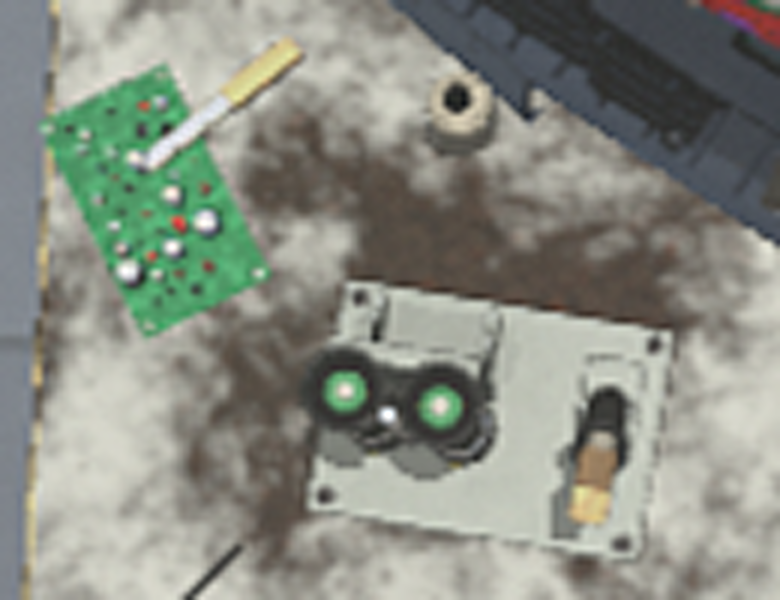

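View pics/sc.png

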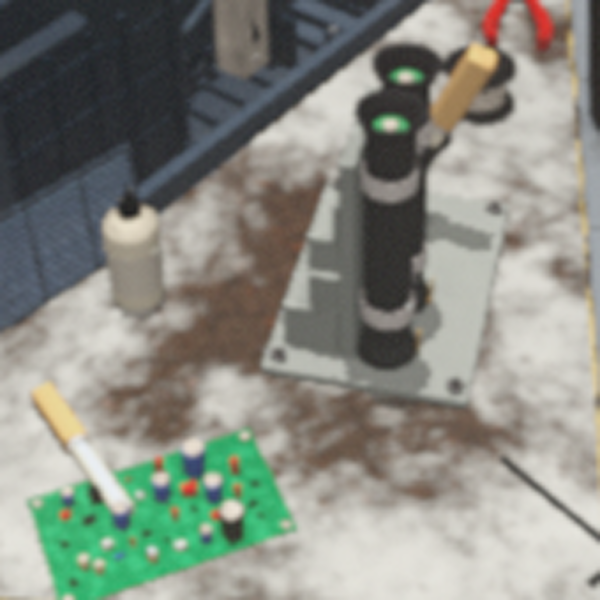

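The crops confirm it: the larger rod, with white shank and wooden handle, leans in the stand's socket (top crop 600,455; side crop 460,95). The smaller one on the circuit board (top crop 220,105) is a decoy. Next I'll fix the stand frame and check it against the handle.

```bash
python3 - <<'E'
from h import *
s,t=load('side'),load('top')
c=np.array([plane(t,145+x/6-.4,140+y/6-.4,.008)[:2] for x,y in((348,280),(675,332),(638,558),(308,508))])
print('corners',c.round(4).tolist())
yv=(c[0]-c[1]+c[3]-c[2]); print('yaw plate y',np.arctan2(-yv[0],yv[1]), 'x', np.arctan2(*( (c[0]-c[3]+c[1]-c[2])[::-1])), 'lens',[np.linalg.norm(c[i]-c[(i+1)%4]) for i in range(4)])
yaw=-.148;O=np.array([.4932,.1497])
R=np.array([[np.cos(yaw),-np.sin(yaw)],[np.sin(yaw),np.cos(yaw)]])
ax=np.array([-np.sin(.4),0,np.cos(.4)])
def W(p): return np.r_[O+R@np.array(p)[:2],p[2]]
f=np.array([20,-96,26])/1000
for d in(.072,.108,.132):
    X=W(f+ax*d);print(d,X,proj(t,X),proj(s,X))
# handle from images: wood colour
for n,cm,b in(('top',t,(235,205,255,235)),('side',s,(280,180,312,225))):
    h=cv2.cvtColor(cm['pixels'],cv2.COLOR_RGB2HSV);m=cv2.inRange(h,(5,70,60),(28,255,255));M=0*m;M[b[1]:b[3],b[0]:b[2]]=m[b[1]:b[3],b[0]:b[2]]
    q=cv2.findNonZero(M)[:,0];print(n,len(q),q.mean(0),cv2.minAreaRect(q), 'model mid handle',proj(cm,W(f+ax*.102)))
P=cloud(t)
v,u=np.nonzero(M) if n=='top' else (None,None)
print('overhang z', P[60:120:20,300:340:20,2], 'vehicle max near', np.nanmax(P[130:230,240:400,2]), 'wheel', P[215:232,325:365].reshape(-1,3).max(0))
E
```

```text
corners [[0.5688, 0.1911], [0.5445, 0.0173], [0.4251, 0.0348], [0.4481, 0.208]]
yaw plate y -0.1357694826426298 x -0.14205350220642912 lens [np.float64(0.17545032516508327), np.float64(0.12066601394969717), np.float64(0.1746987357034432), np.float64(0.12186824794476452)]
0.072 [0.47109356 0.05593478 0.09231639] [244.43370129 216.37087797] [288.92785574 208.43107105]
0.108 [0.45722776 0.05800203 0.12547459] [243.58417039 220.5856408 ] [295.8752374  197.24985594]
0.132 [0.44798389 0.0593802  0.14758005] [242.98856205 223.54062201] [300.70005564 189.48472468]
top 73 [243.2739726  220.19178082] ((243.46925354003906, 220.24618530273438), (6.2017364501953125, 12.279438018798828), 7.125016689300537) model mid handle [243.72932361 219.86549467]
side 259 [296.42471042 198.27799228] ((297.48529052734375, 196.691162109375), (11.147406578063965, 32.24173355102539), 30.963754653930664) model mid handle [294.69368021 199.15147094]
overhang z [[-0.68928704 -0.69338154]
 [ 0.6848365   0.70887176]
 [ 0.68135696  0.69994734]] vehicle max near 1.2705827687763 wheel [ 0.48647594 -0.1954912   0.30078879]
```

Model and images agree to about 2 px. Moving to above the handle.

>>> servo_tool:
  motion:
    - [[3.2,-3.7,0,0,-1],[6.4,-7.4,0,0,-1],[9.7,-11.1,0,0,-0.6],[12.9,-14.7,0,0,-0.3],[16.1,-18.4,0,0,-0.1]]

```text
time_s: 0.6
eef_pos: [0.2527, -0.3374, 0.2559]
eef_rot: [-0.0, 0.992, 0.124, 0.0]
wrist_force: [2.1, -0.6, 1.4]
opening: 0.552
grasp_force: 0.0
```

>>> servo_tool:
  motion:
    - [[3.2,-3.7,0,0,-0.1],[6.4,-7.4,0,0,-0.1],[9.7,-11.1,0,0,-0.1],[12.9,-14.7,0,0,-0.1],[16.1,-18.4,0,0,-0.1]]

```text
time_s: 1.1
eef_pos: [0.3634, -0.1194, 0.2563]
eef_rot: [0.0, 0.992, 0.124, 0.0]
wrist_force: [-0.1, -0.4, -0.6]
opening: 0.549
grasp_force: 0.0
```

>>> servo_tool:
  motion:
    - [[3.2,-3.7,0,5,-0.1],[6.4,-7.4,0,11,-0.1],[9.7,-11.1,0,17,-0.1],[13.2,-15.1,0,22.4,-0.1],[13.2,-15.1,0,22.4,-0.1]]

```text
time_s: 1.6
eef_pos: [0.4547, 0.0618, 0.2561]
eef_rot: [-0.001, 0.998, -0.07, 0.0]
wrist_force: [-0.2, -0.7, -0.7]
opening: 0.55
grasp_force: 0.0
```

>>> servo_tool:
  motion:
    - [[0,0.38,2,0,-0.1],[0,0.38,6,0,-0.1],[0,0.38,10,0,-0.1],[0,0.38,12.1,0,-0.1],[0,0.38,12.1,0,-0.1]]

```text
time_s: 2.1
eef_pos: [0.4501, 0.0536, 0.1319]
eef_rot: [-0.0, 0.997, -0.071, -0.004]
wrist_force: [-0.7, 0.3, -0.2]
opening: 0.551
grasp_force: 0.0
```

```bash
python3 - <<'E'
from bench import ctrl
import cv2,numpy as np
s=ctrl.camera('side')['pixels'][140:290,200:350,::-1];t=ctrl.camera('top')['pixels'][160:260,195:295,::-1]
cv2.imwrite('pics/g1.png',np.hstack([cv2.resize(s,(400,400),interpolation=3),cv2.resize(t,(400,400),interpolation=3)]))
o=ctrl.get_obs();print(o['eef_pos'],o['wrist_force'],o['opening'])
E
```

```text
[0.45325429 0.05331804 0.13557515] [ 0.52579574 -0.89944913 -0.27958183] 0.5504798774496081
```

View pics/g1.png

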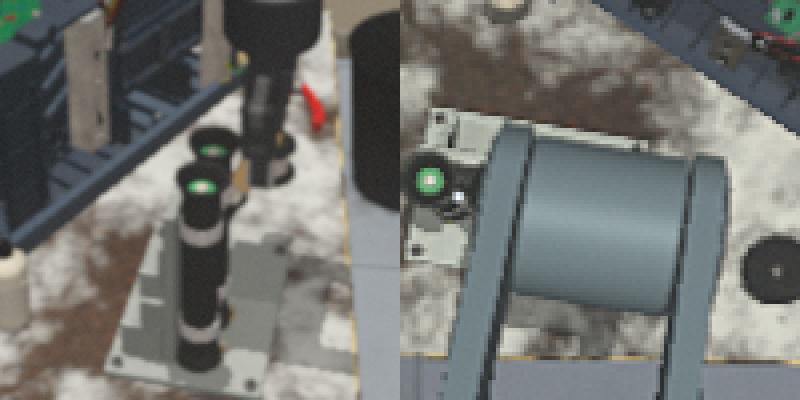

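The picture shows the gripper lowered over the handle (side crop 245,185), but it settled about 4.5 mm too far right. I'll correct that and then close.

>>> servo_tool:
  motion:
    - [[0.1,-0.45,0,0,-0.1],[0.1,-0.45,0,0,-0.1],[0.1,-0.45,0,0,0.4],[0.1,-0.45,0,0,1],[0.1,-0.45,0,0,1]]

```text
time_s: 2.7
eef_pos: [0.4561, 0.058, 0.137]
eef_rot: [0.0, 0.997, -0.071, 0.001]
wrist_force: [-2.7, -0.2, 7.7]
opening: 0.203
grasp_force: 58.3
```

>>> servo_tool:
  motion:
    - [[0,0,0,0,1],[0,0,0,0,1],[0,0,0,0,1],[0,0,0,0,1]]

```text
time_s: 3.1
eef_pos: [0.4561, 0.058, 0.137]
eef_rot: [0.0, 0.997, -0.071, 0.001]
wrist_force: [-2.4, -0.9, 6.9]
opening: 0.201
grasp_force: 58.3
```

>>> servo_tool:
  motion:
    - [[-0.4,0,-0.95,0,1],[-0.95,0,-2.25,0,1],[-1.5,0,-3.55,0,1],[-2.06,0,-4.88,0,1],[-2.06,0,-4.88,0,1]]

```text
time_s: 3.6
eef_pos: [0.4355, 0.061, 0.1865]
eef_rot: [0.0, 0.997, -0.071, 0.002]
wrist_force: [0.5, -0.3, -0.0]
opening: 0.202
grasp_force: 58.6
```

>>> servo_tool:
  motion:
    - [[0.6,0,-0.2,0,1],[1.2,0,-0.42,0,1],[1.8,0,-0.57,0,1],[2.4,0,-0.7,0,1],[2.4,0,-0.7,0,1]]

```text
time_s: 4.1
eef_pos: [0.4571, 0.0577, 0.1898]
eef_rot: [-0.0, 0.997, -0.071, -0.003]
wrist_force: [-5.6, 1.0, 2.4]
opening: 0.205
grasp_force: 59.8
```

```bash
cat > snap.py <<'E'
from bench import ctrl
import cv2,numpy as np,sys,pickle
S=ctrl.camera('side');T=ctrl.camera('top');pickle.dump(S,open('side.pkl','wb'));pickle.dump(T,open('top.pkl','wb'))
s=S['pixels'][140:290,200:350,::-1];t=T['pixels'][160:260,185:285,::-1]
cv2.imwrite(f'pics/{sys.argv[1]}.png',np.hstack([cv2.resize(s,(500,500),interpolation=3),cv2.resize(t,(300,300),interpolation=3).repeat(1,0) if 0 else cv2.copyMakeBorder(cv2.resize(t,(300,300),interpolation=3),0,200,0,0,0)]))
o=ctrl.get_obs();print(o['time_s'],o['eef_pos'],o['wrist_force'],o['torque'],o['opening'])
E
python3 snap.py g2
```

```text
4.2 [0.45701448 0.05774942 0.18975387] [-5.03995706  0.7574604   0.7912917 ] [ 0.12614488  1.21895476 -0.0281317 ] 0.20408793693856178
```

View pics/g2.png

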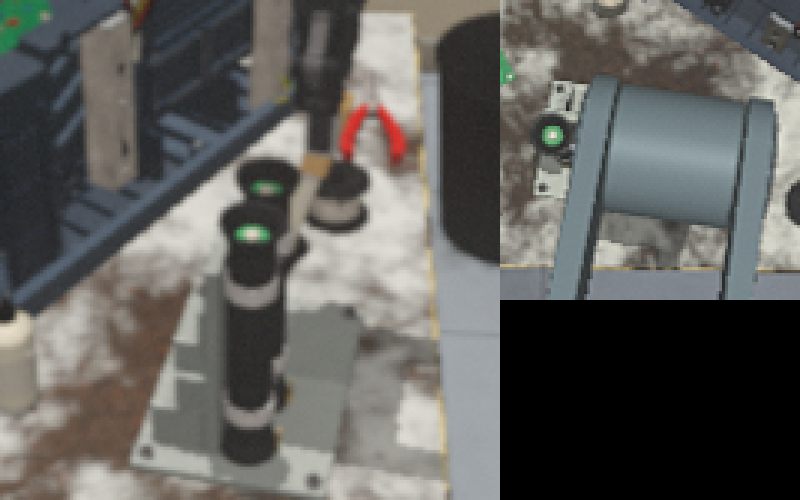

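The rod is partly upright, with its shank in the socket mouth at side crop (300,210), and is turning in the pads as planned. I'll continue the swing and then lift clear.

>>> servo_tool:
  motion:
    - [[0.6,0,-0.15,0,1],[1.3,0,-0.25,0,1],[2.0,0,-0.35,0,1],[2.7,0,-0.4,0,1],[2.7,0,-0.4,0,1]]

```text
time_s: 4.7
eef_pos: [0.4843, 0.0538, 0.1936]
eef_rot: [-0.0, 0.997, -0.071, -0.002]
wrist_force: [-3.1, 0.1, -2.0]
opening: 0.203
grasp_force: 60.5
```

>>> servo_tool:
  motion:
    - [[-0.2,0,-0.8,0,1],[-0.2,0,-2.5,0,1],[-0.2,0,-5,0,1],[-0.2,0,-7.5,0,1],[-0.2,0,-7.5,0,1]]

```text
time_s: 5.2
eef_pos: [0.4858, 0.0537, 0.2749]
eef_rot: [0.0, 0.997, -0.071, 0.005]
wrist_force: [0.9, -0.9, -0.2]
opening: 0.205
grasp_force: 60.5
```

```bash
python3 snap.py g3
```

```text
5.3 [0.48370728 0.05393174 0.27101955] [-0.79794676  0.18850098 -0.73449133] [0.01784716 0.03165067 0.00444837] 0.2004798866745613
```

View pics/g3.png

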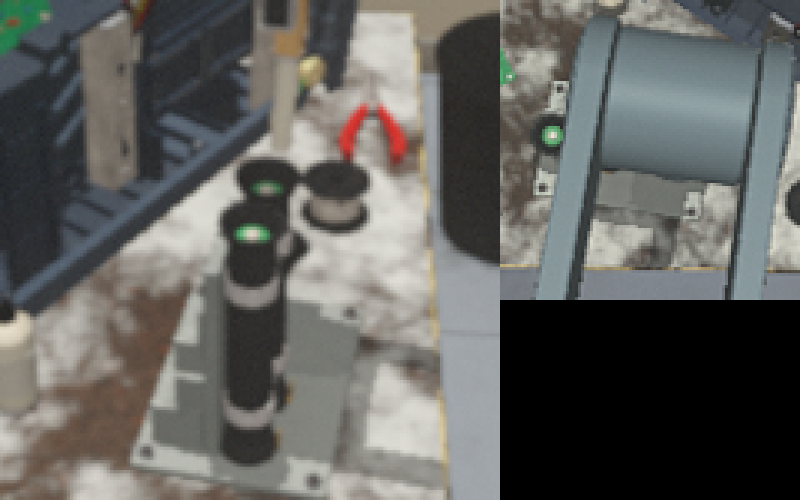

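```bash
cat > rod.py <<'E'
from h import *
def rod(x,y,z):   # fit rod axis from side depth, about the tcp
    s=load('side');P=cloud(s);M=(abs(P[...,0]-x)<.045)&(abs(P[...,1]-y)<.03)&(P[...,2]>z-.13)&(P[...,2]<z-.04)
    v,u=np.nonzero(M);M[:, :]=M
    rows=[]
    for r in sorted(set(v)):
        c=u[v==r]; q=P[r,c]; rows.append([*q.mean(0),c.mean(),r,len(c)])
    return np.array(rows),s
E
python3 - <<'E'
from rod import *
r,s=rod(.4837,.054,.271)
print(r.round(3))
for z in(.151,.223):print(proj(s,(.4843,.054,z)))
E
```

```text
[[4.850e-01 6.200e-02 2.300e-01 2.842e+02 1.560e+02 5.000e+00]
 [4.820e-01 6.200e-02 2.280e-01 2.855e+02 1.570e+02 8.000e+00]
 [4.820e-01 6.200e-02 2.260e-01 2.855e+02 1.580e+02 6.000e+00]
 [4.820e-01 6.000e-02 2.220e-01 2.855e+02 1.590e+02 6.000e+00]
 [4.830e-01 5.900e-02 2.190e-01 2.850e+02 1.600e+02 7.000e+00]
 [4.830e-01 6.000e-02 2.170e-01 2.850e+02 1.610e+02 7.000e+00]
 [4.830e-01 6.000e-02 2.150e-01 2.850e+02 1.620e+02 7.000e+00]
 [4.830e-01 5.900e-02 2.120e-01 2.850e+02 1.630e+02 7.000e+00]
 [4.830e-01 6.000e-02 2.100e-01 2.850e+02 1.640e+02 7.000e+00]
 [4.830e-01 5.900e-02 2.070e-01 2.850e+02 1.650e+02 7.000e+00]
 [4.830e-01 6.000e-02 2.050e-01 2.850e+02 1.660e+02 7.000e+00]
 [4.830e-01 5.900e-02 2.020e-01 2.850e+02 1.670e+02 7.000e+00]
 [4.830e-01 5.900e-02 2.000e-01 2.850e+02 1.680e+02 7.000e+00]
 [4.840e-01 6.000e-02 1.980e-01 2.845e+02 1.690e+02 6.000e+00]
 [4.840e-01 6.000e-02 1.950e-01 2.845e+02 1.700e+02 6.000e+00]
 [4.830e-01 6.000e-02 1.930e-01 2.845e+02 1.710e+02 6.000e+00]
 [4.840e-01 5.900e-02 1.900e-01 2.840e+02 1.720e+02 7.000e+00]
 [4.840e-01 5.900e-02 1.870e-01 2.840e+02 1.730e+02 7.000e+00]
 [4.840e-01 6.000e-02 1.860e-01 2.840e+02 1.740e+02 7.000e+00]
 [4.840e-01 6.100e-02 1.840e-01 2.840e+02 1.750e+02 7.000e+00]
 [4.840e-01 5.900e-02 1.800e-01 2.840e+02 1.760e+02 7.000e+00]
 [4.840e-01 5.900e-02 1.780e-01 2.840e+02 1.770e+02 7.000e+00]
 [4.840e-01 6.000e-02 1.750e-01 2.840e+02 1.780e+02 7.000e+00]
 [4.840e-01 6.000e-02 1.730e-01 2.840e+02 1.790e+02 7.000e+00]
 [4.850e-01 6.000e-02 1.710e-01 2.835e+02 1.800e+02 6.000e+00]
 [4.850e-01 6.000e-02 1.680e-01 2.835e+02 1.810e+02 6.000e+00]
 [4.850e-01 6.000e-02 1.650e-01 2.835e+02 1.820e+02 6.000e+00]
 [4.850e-01 5.900e-02 1.620e-01 2.835e+02 1.830e+02 6.000e+00]
 [4.850e-01 5.900e-02 1.600e-01 2.835e+02 1.840e+02 6.000e+00]
 [4.850e-01 5.900e-02 1.570e-01 2.835e+02 1.850e+02 4.000e+00]]
[283.6690038 185.9476981]
[284.604065   157.01413293]
```

The rod is upright within 0.03 rad, and its tip is about 120 mm below the TCP. Going over the right tube.

>>> servo_tool:
  motion:
    - [[0,0,-3,0,1],[0,0,-5.4,0,1],[-0.3,-3.5,-5.4,0,1],[-0.55,-7.4,-5.4,0,1],[-0.55,-7.4,-5.4,0,1]]

```text
time_s: 5.8
eef_pos: [0.4875, 0.1314, 0.3229]
eef_rot: [-0.001, 0.998, -0.069, -0.001]
wrist_force: [0.4, -0.9, -1.0]
opening: 0.2
grasp_force: 60.4
```

>>> servo_tool:
  motion:
    - [[0,0,0,0,1],[0,0,0,0,1]]

```text
time_s: 6.0
eef_pos: [0.4877, 0.1275, 0.3231]
eef_rot: [0.0, 0.997, -0.071, -0.001]
wrist_force: [0.0, -0.1, -0.3]
opening: 0.203
grasp_force: 60.4
```

```bash
python3 snap.py g4; python3 - <<'E'
from rod import *
from bench import ctrl
p=ctrl.get_obs()['eef_pos'];r,s=rod(*p);print(r[::6].round(3),r[-1].round(3))
E
```

```text
6.1 [0.4879833 0.1271808 0.3235506] [-0.46041782 -0.85426272 -0.41001751] [ 0.00198332  0.07026669 -0.01510176] 0.20046090922486368
[[4.730e-01 1.250e-01 2.830e-01 2.900e+02 1.490e+02 1.000e+00]
 [4.830e-01 1.350e-01 2.740e-01 2.845e+02 1.560e+02 8.000e+00]
 [4.830e-01 1.340e-01 2.610e-01 2.840e+02 1.620e+02 7.000e+00]
 [4.840e-01 1.340e-01 2.480e-01 2.835e+02 1.680e+02 8.000e+00]
 [4.850e-01 1.340e-01 2.350e-01 2.830e+02 1.740e+02 7.000e+00]
 [4.850e-01 1.320e-01 2.200e-01 2.825e+02 1.800e+02 8.000e+00]
 [4.850e-01 1.340e-01 2.070e-01 2.825e+02 1.860e+02 6.000e+00]] [4.850e-01 1.320e-01 2.040e-01 2.825e+02 1.870e+02 2.000e+00]
```

View pics/g4.png

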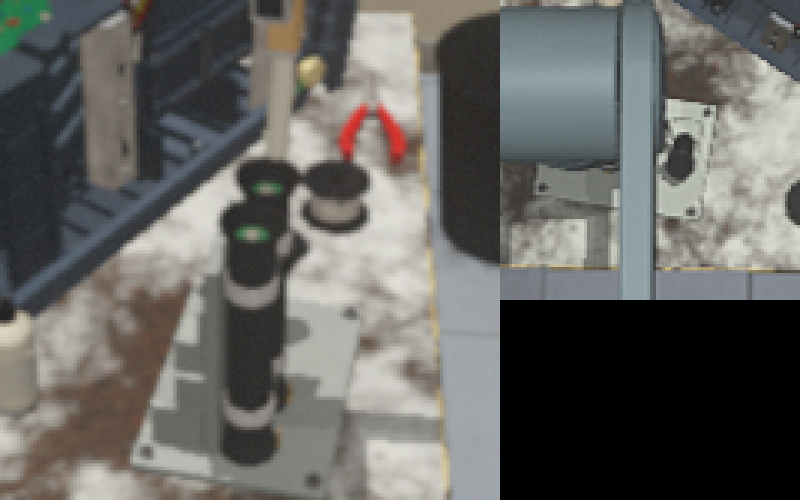

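```bash
python3 - <<'E'
from h import *
s=load('side')
for X in((.488,.1272,.204),(.488,.1272,.28),(.4898,.1275,.204),(.4898,.1275,.179),(.484,.1272,.204)):print(X,proj(s,X))
d=s['depth'];P=cloud(s)
# right mouth rim in side view: points at z .183-.193
m=(abs(P[...,2]-.188)<.005)&(abs(P[...,1]-.128)<.03)&(abs(P[...,0]-.49)<.03)
v,u=np.nonzero(m);print('rim u',u.min(),u.max(),v.min(),v.max(),P[m].mean(0),P[m].min(0),P[m].max(0))
m=(abs(P[...,2]-.188)<.005)&(abs(P[...,1]-.171)<.03)&(abs(P[...,0]-.496)<.03)
v,u=np.nonzero(m);print('rimL u',u.min(),u.max(),v.min(),v.max(),P[m].min(0),P[m].max(0))
g=s['pixels'].astype(int)
for r in(178,182,185):print(r,g[r,276:290].sum(1)//3)
E
```

```text
(0.488, 0.1272, 0.204) [280.92435169 185.2840122 ]
(0.488, 0.1272, 0.28) [281.87059715 151.02579635]
(0.4898, 0.1275, 0.204) [279.97790941 185.33266118]
(0.4898, 0.1275, 0.179) [279.70576371 195.79329807]
(0.484, 0.1272, 0.204) [283.01245059 185.37563432]
rim u 268 289 187 203 [0.49180637 0.13334849 0.18676576] [0.47185172 0.10914997 0.18306612] [0.51062845 0.15783045 0.19113665]
rimL u 265 286 196 214 [0.47725428 0.14186997 0.18311629] [0.51548327 0.19177806 0.19113665]
178 [ 61  60  67  95 128 146 150 153 153 149 160 193 208 207]
182 [ 82 130 164 166 152 149 153 152 153 149 155 178 196 202]
185 [198 198 189 167 151 150 154 153 150 152 174 195 206 209]
```

The rod is above the right tube (side crop 278,150), but its tip sits about 4–5 mm in front of the mouth's centre. I'll shift it and start down.

>>> servo_tool:
  motion:
    - [[0.44,-0.1,0,0,1],[0.44,-0.1,0.8,0,1],[0.44,-0.1,1.5,0,1],[0.44,-0.1,2.0,0,1],[0.44,-0.1,2.0,0,1]]

```text
time_s: 6.6
eef_pos: [0.4919, 0.1283, 0.3027]
eef_rot: [0.0, 0.997, -0.071, -0.001]
wrist_force: [-0.1, -0.6, -1.0]
opening: 0.201
grasp_force: 60.4
```

>>> servo_tool:
  motion:
    - [[0,0,0.3,0,1],[0,0,0.6,0,1],[0,0,0.8,0,1],[0,0,1.0,0,1],[0,0,1.0,0,1]]

```text
time_s: 7.1
eef_pos: [0.4926, 0.1285, 0.2941]
eef_rot: [-0.0, 0.997, -0.071, 0.0]
wrist_force: [0.3, 0.4, 0.3]
opening: 0.2
grasp_force: 60.5
```

>>> servo_tool:
  motion:
    - [[0,0,0.3,0,1],[0,0,0.5,0,1],[0,0,0.8,0,1],[0,0,1.0,0,1]]

```text
time_s: 7.5
eef_pos: [0.4928, 0.1284, 0.2842]
eef_rot: [-0.0, 0.997, -0.071, 0.0]
wrist_force: [0.0, 0.7, 4.1]
opening: 0.2
grasp_force: 60.8
```

```bash
python3 snap.py g5
```

```text
7.6 [0.49260953 0.12843881 0.28389868] [ 1.17959053 -0.53833271  0.46626161] [-0.01451201 -0.11134335 -0.04946493] 0.20203932029835756
```

View pics/g5.png

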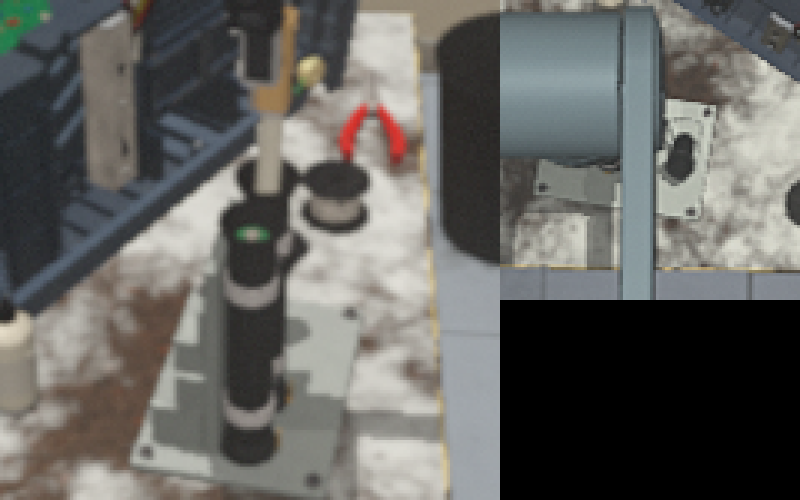

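The rod is in the right mouth (side crop 268,185) and pushes a cell at about 4 N. Continuing in small steps, watching the force.

>>> servo_tool:
  motion:
    - [[0,0,0.15,0,1],[0,0,0.3,0,1],[0,0,0.45,0,1]]

```text
time_s: 7.9
eef_pos: [0.4926, 0.1285, 0.2796]
eef_rot: [-0.0, 0.997, -0.071, 0.0]
wrist_force: [0.4, -0.3, 4.0]
opening: 0.203
grasp_force: 60.8
```

>>> servo_tool:
  motion:
    - [[0,0,0.15,0,1],[0,0,0.3,0,1],[0,0,0.45,0,1]]

```text
time_s: 8.2
eef_pos: [0.4926, 0.1284, 0.275]
eef_rot: [-0.0, 0.997, -0.071, 0.0]
wrist_force: [-0.3, 0.0, 4.1]
opening: 0.197
grasp_force: 60.8
```

>>> servo_tool:
  motion:
    - [[0,0,0.15,0,1],[0,0,0.3,0,1],[0,0,0.45,0,1]]

```text
time_s: 8.5
eef_pos: [0.4932, 0.1284, 0.272]
eef_rot: [-0.0, 0.997, -0.071, 0.001]
wrist_force: [-2.0, 0.4, 14.5]
opening: 0.201
grasp_force: 62.3
```

>>> servo_tool:
  motion:
    - [[0,0,0.1,0,1],[0,0,0.2,0,1],[0,0,0.2,0,1],[0,0,0.2,0,1]]

```text
time_s: 8.9
eef_pos: [0.4936, 0.1285, 0.2712]
eef_rot: [-0.0, 0.997, -0.071, 0.002]
wrist_force: [-2.2, -0.1, 17.5]
opening: 0.197
grasp_force: 63.0
```

>>> servo_tool:
  motion:
    - [[0,0,0.1,0,1],[0,0,0.1,0,1],[0,0,0.1,0,1],[0,0,0.1,0,1],[0,0,0.1,0,1]]

```text
time_s: 9.4
eef_pos: [0.4937, 0.1285, 0.2708]
eef_rot: [-0.0, 0.997, -0.071, 0.002]
wrist_force: [-4.4, 0.5, 20.5]
opening: 0.199
grasp_force: 63.4
```

>>> servo_tool:
  motion:
    - [[0,0,0.05,0,1],[0,0,0.05,0,1],[0,0,0.05,0,1],[0,0,0.05,0,1],[0,0,0.05,0,1]]

```text
time_s: 9.9
eef_pos: [0.4938, 0.1285, 0.2707]
eef_rot: [-0.0, 0.997, -0.071, 0.002]
wrist_force: [-3.5, 0.5, 21.7]
opening: 0.197
grasp_force: 63.6
```

>>> servo_tool:
  motion:
    - [[0,0,0,0,1],[0,0,0,0,1],[0,0,0,0,1],[0,0,0,0,1],[0,0,0,0,1]]

```text
time_s: 10.4
eef_pos: [0.4938, 0.1285, 0.2707]
eef_rot: [-0.0, 0.997, -0.071, 0.002]
wrist_force: [-4.3, 0.1, 22.0]
opening: 0.2
grasp_force: 63.6
```

```bash
python3 snap.py g6; python3 - <<'E'
from rod import *
from bench import ctrl
p=ctrl.get_obs()['eef_pos'];r,s=rod(*p);print(r[::5].round(3))
E
```

```text
10.5 [0.49381629 0.128543   0.27068528] [-3.45013967 -0.3428093  22.60829374] [-0.01230321  1.34641619 -0.02601007] 0.20096977699697452
[[4.91000e-01 1.37000e-01 2.29000e-01 2.79167e+02 1.77000e+02 6.00000e+00]
 [4.90000e-01 1.35000e-01 2.17000e-01 2.80000e+02 1.82000e+02 7.00000e+00]
 [4.92000e-01 1.30000e-01 2.02000e-01 2.79000e+02 1.87000e+02 9.00000e+00]
 [4.90000e-01 1.27000e-01 1.88000e-01 2.79500e+02 1.92000e+02 2.00000e+01]
 [4.90000e-01 1.40000e-01 1.85000e-01 2.79500e+02 1.97000e+02 1.60000e+01]
 [4.93000e-01 1.53000e-01 1.83000e-01 2.77533e+02 2.02000e+02 1.50000e+01]
 [4.77000e-01 1.32000e-01 1.55000e-01 2.86000e+02 2.07000e+02 1.00000e+00]
 [4.97000e-01 1.46000e-01 1.53000e-01 2.75000e+02 2.12000e+02 8.00000e+00]
 [4.81000e-01 1.51000e-01 1.46000e-01 2.83500e+02 2.17000e+02 2.00000e+00]]
```

The force holds steady at about 22 N at a depth of roughly 37 mm, so the right tube is home. Lifting and moving to the left tube.

>>> servo_tool:
  motion:
    - [[0,0,-0.8,0,1],[0,0,-3.5,0,1],[0,0,-6.6,0,1],[0,-2.2,-6.6,0,1],[0,-4.4,-6.6,0,1]]

```text
time_s: 11.0
eef_pos: [0.4991, 0.1721, 0.3335]
eef_rot: [-0.0, 0.997, -0.072, 0.0]
wrist_force: [-0.3, -0.4, -1.1]
opening: 0.198
grasp_force: 60.5
```

>>> servo_tool:
  motion:
    - [[0,0,0,0,1],[0,0,0,0,1]]

```text
time_s: 11.2
eef_pos: [0.4983, 0.172, 0.332]
eef_rot: [0.0, 0.998, -0.07, -0.001]
wrist_force: [0.3, 0.5, -0.4]
opening: 0.203
grasp_force: 60.5
```

```bash
python3 snap.py g7; python3 - <<'E'
from rod import *
from bench import ctrl
p=ctrl.get_obs()['eef_pos'];r,s=rod(*p);print(r[::5].round(3),r[-1])
for X in((.4963,.1715,.215),(.4963,.1715,.25),(.4963,.1715,.188)):print(proj(s,X))
E
```

```text
11.3 [0.49844509 0.17139326 0.33227922] [ 0.64829932 -0.01897685 -0.45121756] [ 0.01139715 -0.00161581 -0.00427067] 0.20249688441278554
[[4.840e-01 1.730e-01 2.910e-01 2.830e+02 1.590e+02 1.000e+00]
 [4.930e-01 1.810e-01 2.860e-01 2.775e+02 1.640e+02 1.000e+01]
 [4.930e-01 1.780e-01 2.740e-01 2.775e+02 1.690e+02 8.000e+00]
 [4.950e-01 1.780e-01 2.630e-01 2.765e+02 1.740e+02 8.000e+00]
 [4.950e-01 1.780e-01 2.530e-01 2.765e+02 1.790e+02 8.000e+00]
 [4.940e-01 1.770e-01 2.420e-01 2.765e+02 1.840e+02 8.000e+00]
 [4.950e-01 1.780e-01 2.310e-01 2.760e+02 1.890e+02 7.000e+00]
 [4.960e-01 1.770e-01 2.190e-01 2.755e+02 1.940e+02 8.000e+00]] [4.95675447e-01 1.78583484e-01 2.13793329e-01 2.75500000e+02
 1.97000000e+02 2.00000000e+00]
[275.38502556 194.12967764]
[275.6791174  178.22727338]
[275.16866113 205.82913358]
```

View pics/g7.png

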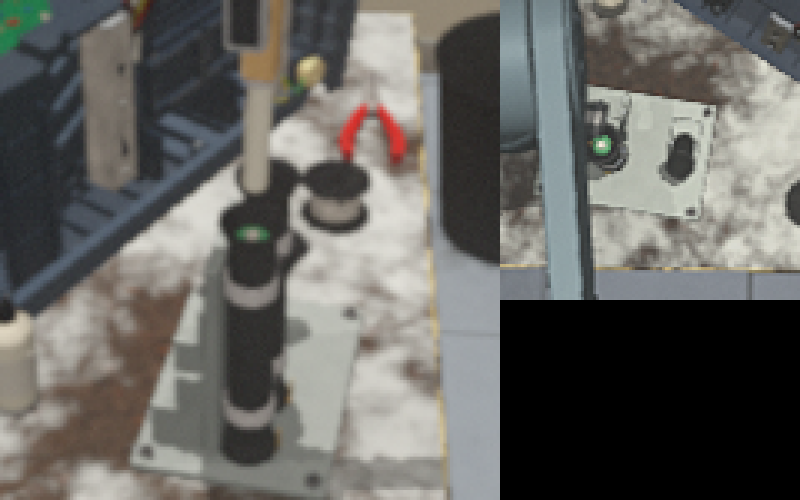

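The rod is centred over the left tube (tip at side crop 256,190), and the right cell is visibly down. Descending.

>>> servo_tool:
  motion:
    - [[0,0,0.8,0,1],[0,0,1.8,0,1],[0,0,2.6,0,1],[0,0,3.2,0,1],[0,0,3.5,0,1]]

```text
time_s: 11.8
eef_pos: [0.4984, 0.1718, 0.2969]
eef_rot: [0.0, 0.997, -0.071, -0.001]
wrist_force: [-0.5, 0.8, -0.4]
opening: 0.201
grasp_force: 60.5
```

>>> servo_tool:
  motion:
    - [[0,0,0.3,0,1],[0,0,0.6,0,1],[0,0,0.9,0,1],[0,0,1.2,0,1]]

```text
time_s: 12.2
eef_pos: [0.4991, 0.172, 0.2864]
eef_rot: [-0.0, 0.997, -0.071, 0.0]
wrist_force: [0.0, -0.4, 3.6]
opening: 0.199
grasp_force: 60.9
```

```bash
python3 - <<'E'
from bench import ctrl
from h import *
t=load('top');P=cloud(t);h=cv2.cvtColor(t['pixels'],cv2.COLOR_RGB2HSV);g=cv2.inRange(h,(40,60,40),(90,255,255))>0
g[:,:210]=0;g[:,230:]=0;g[:195]=0;g[220:]=0
print(g.sum(),np.argwhere(g).mean(0),np.median(P[g],0),P[g][:,2].min())
o=ctrl.get_obs();print(o['time_s'],o['eef_pos'],o['wrist_force'])
E
```

```text
28 [208.14285714 218.60714286] [0.48839787 0.12747031 0.15481906] 0.15135459834453524
12.2 [0.49905836 0.17200615 0.28638028] [ 0.0342696  -0.36384746  3.56260438]
```

>>> servo_tool:
  motion:
    - [[0,0,0.15,0,1],[0,0,0.3,0,1],[0,0,0.45,0,1]]

```text
time_s: 12.5
eef_pos: [0.499, 0.172, 0.2819]
eef_rot: [-0.0, 0.997, -0.071, 0.0]
wrist_force: [0.4, 0.1, 4.5]
opening: 0.203
grasp_force: 60.9
```

>>> servo_tool:
  motion:
    - [[0,0,0.15,0,1],[0,0,0.3,0,1],[0,0,0.45,0,1]]

```text
time_s: 12.8
eef_pos: [0.4993, 0.1721, 0.2781]
eef_rot: [-0.0, 0.997, -0.071, 0.001]
wrist_force: [-1.9, -0.6, 12.7]
opening: 0.2
grasp_force: 62.1
```

>>> servo_tool:
  motion:
    - [[0,0,0.1,0,1],[0,0,0.2,0,1],[0,0,0.2,0,1],[0,0,0.2,0,1]]

```text
time_s: 13.2
eef_pos: [0.4995, 0.1721, 0.2773]
eef_rot: [-0.0, 0.997, -0.071, 0.001]
wrist_force: [-3.3, -0.8, 14.4]
opening: 0.202
grasp_force: 62.7
```

>>> servo_tool:
  motion:
    - [[0,0,0.1,0,1],[0,0,0.2,0,1],[0,0,0.2,0,1],[0,0,0.2,0,1],[0,0,0.2,0,1]]

```text
time_s: 13.7
eef_pos: [0.4997, 0.1721, 0.2765]
eef_rot: [-0.0, 0.997, -0.071, 0.002]
wrist_force: [-4.7, -0.3, 21.0]
opening: 0.199
grasp_force: 63.4
```

>>> servo_tool:
  motion:
    - [[0,0,0.05,0,1],[0,0,0.05,0,1],[0,0,0.05,0,1],[0,0,0.05,0,1],[0,0,0.05,0,1]]

```text
time_s: 14.2
eef_pos: [0.4998, 0.1721, 0.2764]
eef_rot: [-0.0, 0.997, -0.071, 0.002]
wrist_force: [-4.8, -1.8, 21.6]
opening: 0.204
grasp_force: 63.7
```

>>> servo_tool:
  motion:
    - [[0,0,0,0,1],[0,0,0,0,1],[0,0,0,0,1],[0,0,0,0,1],[0,0,0,0,1]]

```text
time_s: 14.7
eef_pos: [0.4998, 0.1721, 0.2764]
eef_rot: [-0.0, 0.997, -0.071, 0.002]
wrist_force: [-5.8, -1.1, 22.5]
opening: 0.198
grasp_force: 63.7
```

Both tubes are home with a steady push of about 22 N. Lifting and returning to the socket.

>>> servo_tool:
  motion:
    - [[0,0,-0.8,0,1],[0,0,-3.5,0,1],[0,0,-5.9,0,1],[0,4,-5.9,0,1],[-0.1,8,-5.9,0,1]]

```text
time_s: 15.2
eef_pos: [0.4863, 0.0929, 0.3316]
eef_rot: [-0.0, 0.998, -0.07, 0.0]
wrist_force: [-0.1, -0.1, -1.9]
opening: 0.198
grasp_force: 60.5
```

>>> servo_tool:
  motion:
    - [[0,3.9,0,0,1],[0,3.9,0,0,1],[0,3.9,5,0,1],[0,3.9,9,0,1],[0,3.9,9,0,1]]

```text
time_s: 15.7
eef_pos: [0.4768, 0.0553, 0.2355]
eef_rot: [-0.001, 0.997, -0.071, -0.006]
wrist_force: [-0.9, 0.8, 0.3]
opening: 0.201
grasp_force: 60.5
```

>>> servo_tool:
  motion:
    - [[0,0,0,0,1],[0,0,0,0,1]]

```text
time_s: 15.9
eef_pos: [0.4823, 0.0545, 0.2439]
eef_rot: [0.0, 0.997, -0.071, 0.002]
wrist_force: [0.4, 0.2, 0.3]
opening: 0.201
grasp_force: 60.5
```

```bash
python3 snap.py g8; python3 - <<'E'
from rod import *
from bench import ctrl
p=ctrl.get_obs()['eef_pos'];r,s=rod(*p);print(r[::5].round(3),r[-1])
t=load('top');P=cloud(t);h=cv2.cvtColor(t['pixels'],cv2.COLOR_RGB2HSV);g=cv2.inRange(h,(40,60,40),(90,255,255))>0
for a,b in((195,210),(211,226)):
    m=g.copy();m[:,:a]=0;m[:,b:]=0;m[:195]=0;m[220:]=0
    if m.any():print(m.sum(),np.median(P[m],0))
E
```

```text
16.0 [0.48240615 0.05442116 0.24400794] [-0.02861269  0.42238145 -0.25868085] [-0.00110585  0.00477087  0.04179115] 0.20318168374328835
[[4.690e-01 5.200e-02 2.030e-01 2.920e+02 1.650e+02 1.000e+00]
 [4.780e-01 6.200e-02 1.950e-01 2.870e+02 1.710e+02 7.000e+00]
 [4.790e-01 6.100e-02 1.820e-01 2.865e+02 1.760e+02 6.000e+00]
 [4.800e-01 6.000e-02 1.680e-01 2.860e+02 1.810e+02 7.000e+00]
 [4.800e-01 6.000e-02 1.560e-01 2.855e+02 1.860e+02 6.000e+00]] [4.74806094e-01 5.90794001e-02 1.47150951e-01 2.88000000e+02
 1.89000000e+02 1.00000000e+00]
34 [0.4966371  0.17267989 0.16158286]
```

View pics/g8.png

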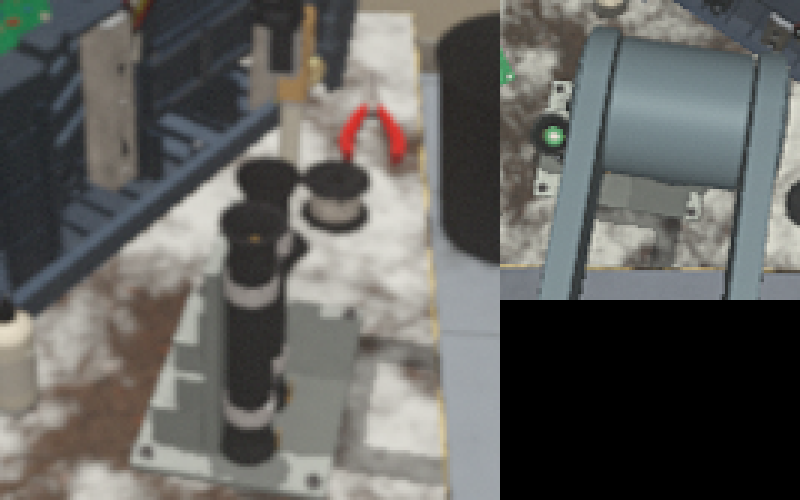

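The rod is upright over the socket (side crop 288,120). Both stacks are down, with their tops at about 0.153 and 0.161 m. I have now viewed 11 pictures, one over the limit of 10, so the rest goes by numbers only. Entering the socket mouth.

>>> servo_tool:
  motion:
    - [[-0.3,0,1,0,1],[-0.3,0,2.5,0,1],[-0.3,0,3.8,0,1],[-0.3,0,4.6,0,1],[-0.3,0,4.6,0,1]]

```text
time_s: 16.5
eef_pos: [0.4771, 0.0549, 0.1942]
eef_rot: [-0.0, 0.997, -0.071, -0.001]
wrist_force: [0.8, 0.3, -0.8]
opening: 0.201
grasp_force: 60.5
```

>>> servo_tool:
  motion:
    - [[0,0,0.2,0,1],[0,0,0.4,0,1],[0,0,0.4,0,1]]

```text
time_s: 16.8
eef_pos: [0.4781, 0.0547, 0.1918]
eef_rot: [0.0, 0.997, -0.071, 0.0]
wrist_force: [0.7, 0.6, -0.8]
opening: 0.201
grasp_force: 60.5
```

>>> servo_tool:
  motion:
    - [[-0.8,0,0.05,0,1],[-1.6,0,0.15,0,1],[-2.4,0,0.3,0,1],[-3.2,0,0.45,0,1],[-3.2,0,0.45,0,1]]

```text
time_s: 17.3
eef_pos: [0.4475, 0.0592, 0.1893]
eef_rot: [0.0, 0.997, -0.071, 0.003]
wrist_force: [3.2, -0.3, 6.6]
opening: 0.203
grasp_force: 60.5
```

```bash
python3 snap.py g9; python3 - <<'E'
from rod import *
from bench import ctrl
p=ctrl.get_obs()['eef_pos'];r,s=rod(*p);print(r[::3].round(3),r[-1])
E
```

```text
17.4 [0.44774407 0.05914278 0.18918909] [2.6814626  0.15162859 7.00559072] [-0.09440934 -0.84565146  0.04012017] 0.19930013831947044
[[4.620e-01 6.400e-02 1.490e-01 2.940e+02 1.900e+02 1.000e+00]
 [4.570e-01 6.500e-02 1.420e-01 2.965e+02 1.930e+02 8.000e+00]
 [4.590e-01 6.300e-02 1.330e-01 2.950e+02 1.960e+02 7.000e+00]
 [4.610e-01 6.300e-02 1.250e-01 2.940e+02 1.990e+02 7.000e+00]
 [4.650e-01 6.200e-02 1.150e-01 2.920e+02 2.020e+02 7.000e+00]
 [4.670e-01 6.300e-02 1.080e-01 2.910e+02 2.050e+02 7.000e+00]
 [4.680e-01 6.200e-02 9.900e-02 2.905e+02 2.080e+02 6.000e+00]
 [4.700e-01 6.200e-02 9.000e-02 2.895e+02 2.110e+02 6.000e+00]
 [4.690e-01 6.000e-02 8.000e-02 2.895e+02 2.140e+02 6.000e+00]
 [4.720e-01 6.800e-02 7.800e-02 2.880e+02 2.170e+02 5.000e+00]
 [4.750e-01 6.300e-02 6.400e-02 2.865e+02 2.200e+02 2.000e+00]] [4.76384189e-01 6.28414856e-02 6.16246045e-02 2.86000000e+02
 2.21000000e+02 1.00000000e+00]
```

>>> servo_tool:
  motion:
    - [[-0.5,0,0.1,0,1],[-1.0,0,0.3,0,1],[-1.6,0,0.5,0,1],[-1.6,0,0.5,0,1]]

```text
time_s: 17.8
eef_pos: [0.4317, 0.0615, 0.184]
eef_rot: [0.0, 0.997, -0.071, 0.003]
wrist_force: [3.1, -0.3, 5.9]
opening: 0.201
grasp_force: 59.9
```

```bash
python3 snap.py g10; python3 - <<'E'
from rod import *
from bench import ctrl
p=ctrl.get_obs()['eef_pos'];r,s=rod(*p);print(r[::3].round(3))
a=r[(r[:,5]>=6)&(r[:,2]>.09)];print(np.arctan(np.polyfit(a[:,2],a[:,0]+.14*0,1)))
O=np.array([.4932,.1497,0]);yaw=-.143;f=np.array([.020,-.096,.026]);ax=np.array([-np.sin(.4),0,np.cos(.4)])
for d in(.06,.08,.1):
    q=f+ax*d;print(d,O+[q[0]*np.cos(yaw)-q[1]*np.sin(yaw),q[0]*np.sin(yaw)+q[1]*np.cos(yaw),q[2]])
E
```

```text
17.9 [0.431852   0.06153301 0.18398133] [3.44905659 0.70265802 5.0031521 ] [-0.04020304 -0.95099235 -0.03020179] 0.20160308138509211
[[4.53000e-01 6.00000e-02 1.43000e-01 2.98000e+02 1.91000e+02 1.00000e+00]
 [4.48000e-01 6.60000e-02 1.38000e-01 3.00333e+02 1.95000e+02 9.00000e+00]
 [4.54000e-01 6.40000e-02 1.28000e-01 2.97500e+02 1.98000e+02 8.00000e+00]
 [4.58000e-01 6.30000e-02 1.19000e-01 2.95500e+02 2.01000e+02 8.00000e+00]
 [4.62000e-01 6.30000e-02 1.11000e-01 2.93500e+02 2.04000e+02 8.00000e+00]
 [4.65000e-01 6.30000e-02 1.02000e-01 2.92000e+02 2.07000e+02 7.00000e+00]
 [4.69000e-01 6.20000e-02 9.30000e-02 2.90000e+02 2.10000e+02 7.00000e+00]
 [4.69000e-01 6.10000e-02 8.30000e-02 2.89500e+02 2.13000e+02 6.00000e+00]
 [4.71000e-01 6.30000e-02 7.70000e-02 2.88500e+02 2.16000e+02 6.00000e+00]
 [4.75000e-01 6.30000e-02 6.80000e-02 2.86500e+02 2.19000e+02 2.00000e+00]]
[-0.41903201  0.47190472]
0.06 [0.47618799 0.05515945 0.08126366]
0.08 [0.46847912 0.0562694  0.09968488]
0.1 [0.46077025 0.05737934 0.1181061 ]
```

>>> servo_tool:
  motion:
    - [[0.5,0,0.6,0,1],[0.9,0,1.5,0,1],[1.3,0,2.4,0,1],[1.65,0,3.2,0,1],[1.65,0,3.2,0,1]]

```text
time_s: 18.4
eef_pos: [0.4483, 0.0589, 0.1497]
eef_rot: [0.0, 0.997, -0.071, 0.002]
wrist_force: [8.2, -1.8, -1.0]
opening: 0.202
grasp_force: 59.0
```

>>> servo_tool:
  motion:
    - [[0.4,0,0.3,0,1],[0.6,0,0.6,0,1],[0.8,0,0.9,0,1],[0.9,0,1.1,0,1],[0.9,0,1.1,0,1]]

```text
time_s: 18.9
eef_pos: [0.4549, 0.0581, 0.1382]
eef_rot: [-0.0, 0.997, -0.071, -0.001]
wrist_force: [0.5, -0.5, -0.9]
opening: 0.201
grasp_force: 59.5
```

>>> servo_tool:
  motion:
    - [[0.05,0,0.1,0,1],[0.1,0,0.25,0,1],[0.15,0,0.35,0,1],[0.15,0,0.35,0,1]]

```text
time_s: 19.3
eef_pos: [0.4568, 0.0578, 0.1359]
eef_rot: [-0.0, 0.997, -0.071, -0.001]
wrist_force: [-2.5, -0.1, 5.3]
opening: 0.203
grasp_force: 60.2
```

The rod bottomed at the same TCP height as when it was first grasped. Releasing and retreating upward.

>>> servo_tool:
  motion:
    - [[0,0,0,0,0.4],[0,0,0,0,0],[0,0,0,0,-0.1],[0,0,0,0,-0.1],[0,0,0,0,-0.1]]

```text
time_s: 19.8
eef_pos: [0.4558, 0.055, 0.1358]
eef_rot: [0.003, 0.997, -0.071, -0.002]
wrist_force: [-11.3, -18.1, 9.3]
opening: 0.547
grasp_force: 0.0
```

>>> servo_tool:
  motion:
    - [[0,0,-1,0,-0.1],[0,0,-3,0,-0.1],[0,0,-7,0,-0.1],[0,0,-11,0,-0.1],[0,0,-14,0,-0.1]]

```text
time_s: 20.3
eef_pos: [0.4578, 0.0578, 0.2784]
eef_rot: [-0.0, 0.997, -0.071, 0.001]
wrist_force: [0.0, -1.2, 0.1]
opening: 0.546
grasp_force: 0.0
```

>>> servo_tool:
  motion:
    - [[0,4.5,0,0,-0.1],[0,9,0,0,-0.1],[0,13,0,0,-0.1],[0,16,0,0,-0.1],[0,16,0,0,-0.1]]

```text
time_s: 20.8
eef_pos: [0.4343, -0.1036, 0.2759]
eef_rot: [0.001, 0.997, -0.073, 0.0]
wrist_force: [-0.6, -0.0, -1.1]
opening: 0.55
grasp_force: 0.0
```

```bash
python3 snap.py g11; python3 - <<'E'
from h import *
s,t=load('side'),load('top')
for n,cm,b in(('top',t,(235,205,255,235)),('side',s,(280,180,312,225))):
    h=cv2.cvtColor(cm['pixels'],cv2.COLOR_RGB2HSV);m=cv2.inRange(h,(5,70,60),(28,255,255));M=0*m;M[b[1]:b[3],b[0]:b[2]]=m[b[1]:b[3],b[0]:b[2]]
    q=cv2.findNonZero(M);q=q[:,0] if q is not None else np.zeros((1,2));print(n,len(q),q.mean(0),cv2.minAreaRect(q.astype(np.float32)),cloud(cm)[M>0].max(0))
P=cloud(t);h=cv2.cvtColor(t['pixels'],cv2.COLOR_RGB2HSV);g=cv2.inRange(h,(40,60,40),(90,255,255))>0
for a,b in((195,210),(211,226)):
    m=g.copy();m[:,:a]=0;m[:,b:]=0;m[:195]=0;m[220:]=0
    if m.any():print(m.sum(),np.median(P[m],0))
E
```

```text
20.9 [ 0.43450615 -0.1008943   0.27567831] [-0.44101187  0.74287328  0.16983468] [-0.02538849 -0.00160566  0.01484833] 0.5525289091422473
top 76 [243.10526316 221.36842105] ((243.0, 221.5), (6.0796003341674805, 12.747549057006836), 11.309932708740234) [0.47445804 0.06787373 0.15221733]
side 275 [297.72363636 198.71272727] ((298.9747619628906, 197.3325653076172), (12.868424415588379, 32.44197463989258), 28.300752639770508) [0.47554598 0.07158493 0.14881448]
33 [0.4969517  0.17372406 0.16107456]
29 [0.48955663 0.12743804 0.1552251 ]
```

The rod is back in its socket within about 1 px of its first position and at the same height. Both stacks are home and the robot is clear.

```bash
python3 -c "
from bench import ctrl
print(ctrl.hand_in())"
```

```text
the job is handed in; nothing more can be done
None
```

I pushed the cells of both tubes home with the rod, finishing each with a steady push of about 22 N, stood the rod back in its socket and handed in at about 21 s; the gripper felt a brief 18 N sideways force as it let go of the rod, and I viewed 11 pictures against the limit of 10.

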